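# Press a counter sign in locking pliers and set it out

### The job

The brass plate has just been stuck on the little wooden counter sign that waits in the jaws of the bench locking pliers. Squeeze the two blue handles together until the pliers lock over centre on the sign, let go and leave it clamped, untouched, for two seconds, then flick the red release lever so that the pliers spring open. Lift the sign out and set it down gently, standing upright, in the green tray, leaving the pen pot, glue bottle and blue carton where they are.

Things in the scene. Friction and masses are not known exactly. Their poses are not given: they have to be found in the camera images.
- pliers: Locking pliers lying flat, screwed to a grey foot plate (170 x 120 x 8 mm; x -30 to +140) that does not move. Origin: underside of the plate, below the release lever's pivot. Its x axis runs from the handle ends (x = -130 mm) to the jaws (x = +95); y is across, along which handles and jaws close; z up. Steel cover plate: x -6 to 56, y +-22, top at z 69 mm; lever arm above it up to z 77 mm.
- squeeze (a point): Where to squeeze: centre line between the two blue handles, 62 mm from the pliers' origin (-x), at their mid height (z 51 mm). Here they measure 68 mm over their outer faces open (splayed towards the ends), 36 mm locked. Each is 10 mm thick, z 40 to 62 mm, only the counter below. Geared together, they close evenly about the centre line; about 10 N does it. Nothing stands above.
- grip_a (a joint): Angle of each handle (rad): 0 = fully open, 0.135 = dead centre, 0.168 = stop, fully closed and locked. Pushed past 0.135 they stay locked at the stop when let go; below dead centre they spring open again to 0 by themselves.
- release_tab (a point): Centre of the upright red paddle of the release lever: 8 mm thick along the pliers' x, 18 mm wide, z 71 to 105 mm. At rest 55 mm to the -y side of the pliers' origin; the lever turns about an upright pivot above that origin. To free the locked pliers push the paddle about 20 mm in the pliers' -x direction (towards the handle ends), from its +x side, with 3 to 8 N.
- release (a joint): Turn of the red release lever (rad): 0 = at rest, grows as its paddle is pushed towards the handle ends, 0.5 = stop. A light spring brings it back. With the pliers locked its nose meets the handle at about 0.1 and has forced it back past centre at about 0.2 to 0.3.
- pad: Rubber pad on the sliding (+y) jaw that presses on the sign when the pliers are locked. Origin coincides with the pliers' origin when open; on closing it moves towards the pliers' -y, meets the sign and its spring gives some 3 mm.
- sign: Wooden counter sign with a brass plate on one face: a block 64 mm long (own x), 20 mm thick (own y), 72 mm tall (z), about 80 g. Origin: centre of its underside. It stands upright between the jaws, its length along the pliers' x, on the rest 20 mm above the counter; its upper 32 mm rise above the jaws and can be gripped across the thickness from above.
- tray: Shallow open green tray, 170 mm (own x) x 140 mm (own y), 26 mm tall, walls and floor about 4 mm; it does not move. Origin: centre of its underside. It is empty.
- pot: Yellow pen pot with pens, 76 mm wide, 95 mm tall (pens reach 150 mm), loose. Origin: centre of its underside.
- glue: White glue bottle with orange cap, 38 mm wide, 100 mm tall, loose. Origin: centre of its underside.
- carton: Flat blue carton 150 x 60 x 22 mm lying on the counter, loose. Origin: centre of its underside.
- jaws (a point): Middle of the closed jaws, 95 mm in front (+x) of the pliers' origin, z 45 mm. Both jaws are 24 mm long (x) and span z 30 to 60 mm. Fixed jaw's face at y = -10 mm; sliding jaw's pad at y = +20 mm when open. Their carriers reach from x 40 to 107 mm and out to y = -46 and +62 mm.
Mind the look-alikes: they are no part of the job. What is shaped like the sign but turquoise is not meant.

How it is judged:
On the way, in this order (a step that is already met when the one before it is completed fails the run):
1. pliers locked over centre on the sign, pressing it, with the gripper off them (value of joint grip_a above 0.148 rad and contact force between pad and sign above 6 N and contact force between the fingers and pliers below 0.2 N and contact force between the fingers and sign below 0.2 N), for 1.5 s.
2. red release lever pushed while the pliers are still locked (value of joint release above 0.08 rad and value of joint grip_a above 0.12 rad).
3. pliers sprung open, sign still standing in them (value of joint grip_a below 0.03 rad and angle between sign's own z axis and vertical below 0.3 rad), for 0.1 s.
At the end, for the whole second after the job is handed in: The sign stands upright (within 0.1 rad) and still on the tray's floor, inside its walls, and the pliers are open (handle angle below 0.03 rad) (x of sign in the frame of tray between -0.078 and 0.078 m and y of sign in the frame of tray between -0.063 and 0.063 m and z of sign in the frame of tray below 0.01 m and angle between sign's own z axis and vertical below 0.1 rad and linear speed of sign below 0.02 m/s and value of joint grip_a below 0.03 rad); the robot touches nothing.
It fails at once if the sign is dropped into the tray (moves faster than 0.7 m/s low over it) (horizontal distance between sign and tray below 0.12 m and height (world z) of sign below 0.06 m and linear speed of sign above 0.7 m/s).
It fails at once if the pen pot is moved more than 30 mm or tipped (distance of pot from where it was at the start of the episode above 0.03 m or angle between pot's own z axis and vertical above 0.4 rad).
It fails at once if the glue bottle is moved more than 30 mm or tipped (distance of glue from where it was at the start of the episode above 0.03 m or angle between glue's own z axis and vertical above 0.4 rad).
It fails at once if the carton is moved more than 30 mm (distance of carton from where it was at the start of the episode above 0.03 m).
It also fails if it takes over 59 s, if anything falls off the work surface, if the arm or the gripper's body presses on something with over 40 N, if the wrist force passes 120 N, or if a joint passes its speed limit or range.

### The arm

A 6-joint arm with a two-finger parallel gripper is mounted at the origin on the work surface. World frame = base frame: x ahead of the robot, y to its left, z up, the work surface at z = 0. Lengths are in m, angles in rad, forces in N, time in s.
With the tool pointing down it reaches from about 0.275 to 0.75 m from the base axis. Payload 10.2 kg.
Tool frame: the origin (TCP) lies midway between the tips of the shut fingers; the grasp point (between the pads) lies 19 mm behind it (env.hold_point_z is the distance from the TCP to the grasp point, in m); x points along the fingers, z is the direction in which the jaws open and shut, and the axes are right-handed (so a half turn about x gives the same grasp; the last joint's range is limited). The gripper opens to 85 mm and grips with 20 to 120 N. Pads are 22 mm wide; open, the fingers measure 114 mm over their backs; the gripper's body (76 mm by 85 mm) begins 54 mm behind the grasp point. The pads swing forward as they close: fully open they stand 13 mm farther back than shut.
Start: joints at [0.992, 0.313, 1.498, -0, 1.331, -0.223], TCP at [0.183, 0.492, 0.231] pointing down, gripper open.
Joint ranges: [-2.94, 2.94], [-0.97, 2.17], [0.19, 2.56], [-1.23, 4.37], [0.02, 3.11], [-2.88, 2.88]. Speed limits (rad/s): [2.39, 2.39, 3.01, 3.14, 3.14, 3.14].

### API

Orientations are given as a unit quaternion [x, y, z, w].
In Python, from bench import env, kinematics, monitor, eyes, job gives the robot as it stands. The module is installed in compiled form; this text tells all that it offers. Calls block until the motion is done:
- env.reach(position, orientation): joint-space move of the TCP to a pose.
- env.movel(position, velocity=0.15, frame=None, guard=None): straight line of the TCP; frame=None keeps the orientation; velocity is the mean speed in m/s. With guard (N) it stops when the force on the tool has changed by that much, and returns True; else False.
- env.set_joints(angles): joint-space move.
- env.release() and env.close_gripper(effort=None): open the fingers fully, or close them until they stop; effort is the grip in N (None keeps the last).
- env.hold(seconds).
- kinematics.ik(position, orientation): joint angles nearest the present ones, or None.
- monitor.sense(): the state.
- eyes.grab_frame(name): name is "scene" or "top"; returns a dict with "frame" (400x640x3 uint8, red, green, blue), "mtx" (3x3 intrinsics, pixels), "k1" (the pictures are not rectified: a ray, as slopes to the right and down, at radius r is drawn at 1 + k1 r^2 times it, then the intrinsics apply), "view" (4x4, takes a point from world to camera coordinates). Camera axes: x right, y down, z forward; pixel columns grow to the right and rows downward; lengths in m; the calibration is good to about 2 mm. A picture is of the moment at which its call begins. There is no depth.
A pose or a line that the arm cannot do raises env.MotionError and nothing moves.
- job.hand_in(): hands the job in, once; it reports no verdict.
The state is a dict: "clock": time; "joints": joint angles; "qvel": joint speeds; "joint_efforts": joint torques, N m; "position": TCP position; "ee_rot": TCP orientation; "contact_force": force on the tool from outside, world axes, zero at the start; "ft_torque": the same for the moment, N m; "finger_gap": opening from 0.0 (shut) to 1.0 (fully open).
Only numpy, scipy, OpenCV 4.12 (cv2) and the standard library are available. Lean on these libraries where they do the work, as an engineer would, in place of code of your own. Each camera call takes 0.05 s, during which the arm holds its last target. There are 200 camera calls.

## Working session

There is one attempt and no reset: what is moved stays moved. The work goes in short steps, each a Python script; the robot and the scene stay as the last script left them, time stands still between calls to the robot, and variables do not carry over. Pictures are saved under pics/ and viewed, about 8 in all and at most 12, crops included, and the job is handed in when it is done.

```bash
mkdir -p pics
cat > h.py <<'E'
import numpy as np, cv2
from scipy.spatial.transform import Rotation as R
from bench import env, kinematics, monitor, eyes, job
def grab(n):
    return eyes.grab_frame(n)
def pix2w(f,uv,z):
    K=f["mtx"];d=(np.linalg.inv(K)@[uv[0],uv[1],1])[:2];s=d.copy()
    for _ in range(30): s=d/(1+f["k1"]*(s@s))
    V=np.array(f["view"]);r=V[:3,:3].T@[s[0],s[1],1];c=-V[:3,:3].T@V[:3,3]
    return c+r*(z-c[2])/r[2]
def w2pix(f,p):
    V=np.array(f["view"]);q=V[:3,:3]@np.asarray(p)+V[:3,3];s=q[:2]/q[2];s=s*(1+f["k1"]*(s@s))
    return (np.array(f["mtx"])@[s[0],s[1],1])[:2]
def quat(a):
    # tool x down, tool z (jaw) along world angle a
    x=np.array([0,0,-1.]);z=np.array([np.cos(a),np.sin(a),0]);y=np.cross(z,x)
    return R.from_matrix(np.c_[x,y,z]).as_quat()
E
python3 - <<'E'
from h import *
for n in("top","scene"):
    f=grab(n); print(n,f["mtx"],f["k1"],f["view"]); cv2.imwrite(f"pics/{n}0.png",f["frame"][...,::-1])
s=monitor.sense();print(s,env.hold_point_z)
print(R.from_quat(s["ee_rot"]).as_matrix())
E
```

```text
top [[487.13050291   0.         313.3383704 ]
 [  0.         487.13050291 209.43951735]
 [  0.           0.           1.        ]] -0.048016292648911045 [[-8.74958966e-03 -9.99961576e-01 -5.39063978e-04  2.64774948e-02]
 [-9.93595405e-01  8.75461762e-03 -1.12656684e-01  5.93744591e-01]
 [ 1.12657074e-01 -4.50088264e-04 -9.93633826e-01  1.72089037e+00]
 [ 0.00000000e+00  0.00000000e+00  0.00000000e+00  1.00000000e+00]]
scene [[499.58444343   0.         317.1980264 ]
 [  0.         499.58444343 199.43262504]
 [  0.           0.           1.        ]] -0.026535912174925375 [[ 0.5660734   0.82428496  0.01073366 -0.36610752]
 [ 0.54366619 -0.36350897 -0.75649739 -0.25097637]
 [-0.61966764  0.43406858 -0.65390862  1.77763334]
 [ 0.          0.          0.          1.        ]]
{'clock': 0.1, 'joints': array([ 9.91618260e-01,  3.13392193e-01,  1.49835487e+00, -1.67966063e-05,
        1.33095685e+00, -2.23399376e-01]), 'qvel': array([ 0.0003028 , -0.00170489, -0.00166583,  0.00124209,  0.00042206,
        0.00117074]), 'joint_efforts': array([ 5.04466021e-03, -4.12904477e+01, -2.60140997e+01, -8.54164500e-05,
        3.06590919e-03,  2.51011176e-05]), 'position': array([0.18276111, 0.4919297 , 0.23079559]), 'ee_rot': array([-0.40378705,  0.5809472 ,  0.4034819 ,  0.580223  ]), 'contact_force': array([ 0.16024463,  0.27869731, -0.672541  ]), 'ft_torque': array([ 0.0345118 , -0.02545739, -0.01843176]), 'finger_gap': 1.0044076594697233} 0.0187
[[-5.94578196e-04 -9.37376864e-01  3.48316325e-01]
 [-9.38958350e-04  3.48316756e-01  9.37376422e-01]
 [-9.99999382e-01  2.30289060e-04 -1.08725938e-03]]
```

View pics/top0.png

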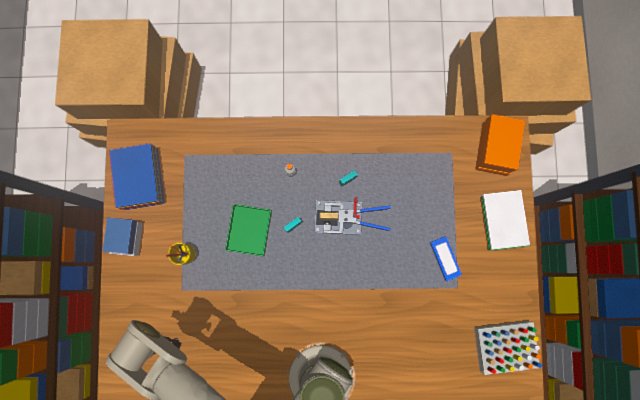

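View pics/scene0.png

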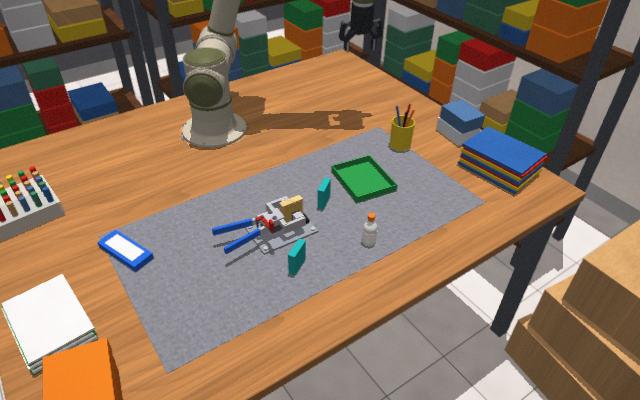

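The top view shows the pliers around (345,215), with handles to the right (-y) and the sign at about (327,216). The tray is at (249,230), the pot at (180,253), the glue at (290,170) and the carton at (445,258). The turquoise decoys are at (348,178) and (293,224). I'll enlarge the pliers and the tray next.

Run:
```python
import cv2
a=cv2.imread("pics/top0.png")
cv2.imwrite("pics/c1.png",cv2.resize(a[190:245,305:400],None,fx=8,fy=8,interpolation=cv2.INTER_CUBIC))
a=cv2.imread("pics/scene0.png")
cv2.imwrite("pics/c2.png",cv2.resize(a[185:265,205:335],None,fx=6,fy=6,interpolation=cv2.INTER_CUBIC))
```

```text
(no output)
```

View pics/c1.png

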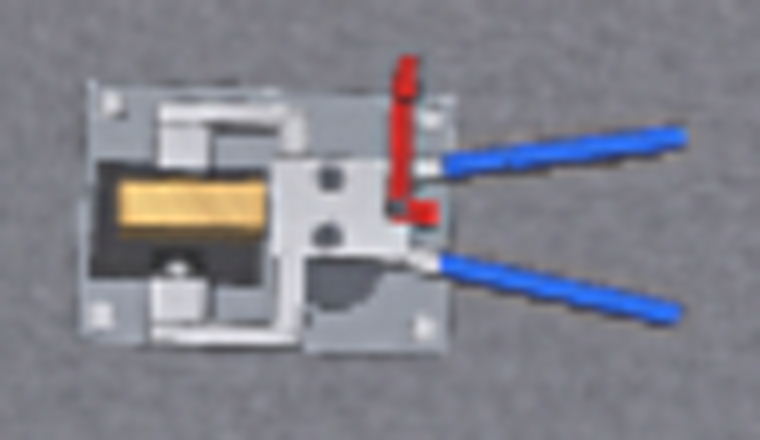

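View pics/c2.png

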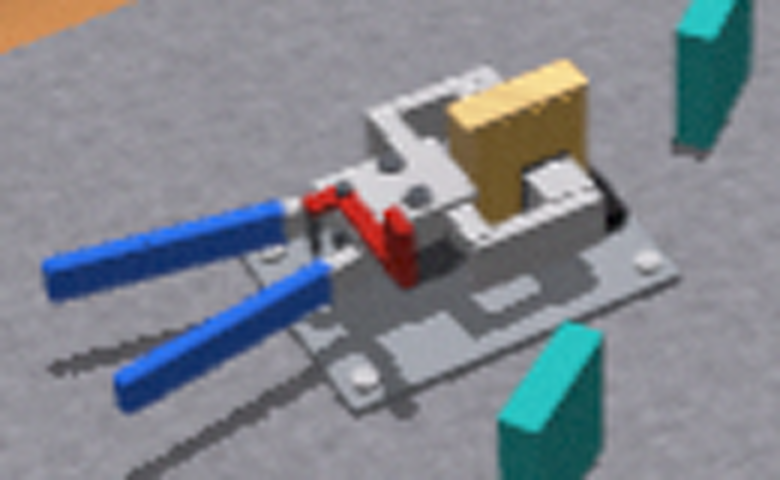

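The pliers crop shows the plate corners clearly at (90,83), (456,95), (448,352) and (80,340) in the enlarged picture, with the sign top centred at about (191,204). Next I'll fit the poses and check them against the scene view.

Run:
```python
from h import *
f=grab("top"); g=grab("scene")
c=lambda x,y:((x+.5)/8+304.5,(y+.5)/8+189.5)
c2=lambda x,y:((x+.5)/6+204.5,(y+.5)/6+184.5)
W=np.array([pix2w(f,c(*p),.008)[:2] for p in[(90,83),(456,95),(448,352),(80,340)]])
P=np.array([[.14,-.06],[-.03,-.06],[-.03,.06],[.14,.06]])
A=P-P.mean(0);B=W-W.mean(0)
th=np.arctan2((A[:,0]*B[:,1]-A[:,1]*B[:,0]).sum(),(A*B).sum())
Rm=np.array([[np.cos(th),-np.sin(th)],[np.sin(th),np.cos(th)]])
o=W.mean(0)-Rm@P.mean(0)
print("th",th,"o",o,"res",np.round((W-(P@Rm.T+o))*1e3,1).tolist())
inv=lambda w:np.round(Rm.T@(w[:2]-o)*1e3,1)
print("scene plate corners (near mid z8): near-left,right",inv(pix2w(g,c2(362,410),.008)),inv(pix2w(g,c2(680,275),.008)))
print("handle tips",inv(pix2w(f,c(686,138),.062)),inv(pix2w(f,c(682,313),.062)))
print("sign top",[inv(pix2w(f,c(*p),.092)).tolist() for p in[(118,180),(266,182),(266,230),(118,228)]])
print("sign scene",[inv(pix2w(g,c2(*p),.092)).tolist() for p in[(450,105),(570,60),(588,78),(470,128)]])
print("paddle top",inv(pix2w(f,c(408,60),.105)), "scene",inv(pix2w(g,c2(397,210),.105)))
# tray
for n,fr in(("top",f),("scene",g)):
    hsv=cv2.cvtColor(fr["frame"],cv2.COLOR_RGB2HSV);m=cv2.inRange(hsv,(50,120,40),(75,255,255))
    roi=np.zeros_like(m); roi[(slice(195,265),slice(215,285)) if n=="top" else (slice(145,210),slice(320,405))]=1
    cnt=max(cv2.findContours(m*roi,0,2)[0],key=cv2.contourArea)
    w=np.array([pix2w(fr,p[0],.026)[:2] for p in cnt],np.float32)
    print(n,"tray",cv2.minAreaRect(w))
def show(fr,col):
    print(col,w2pix(fr,[*(o),0]))
np.savez("pl.npz",th=th,o=o)
for n,uv,z in(("glue top",(290,167),.1),("pot rim",(180,252),.095),("decoy1",(348,178),.072),("decoy2",(293,224),.072),("carton",(445,258),.022)):
    w=pix2w(f,uv,z);print(n,w.round(3),inv(w))
```

```text
th 1.5265801538195964 o [ 0.56699401 -0.12392003] res [[-1.3, -1.4], [-0.8, 0.9], [1.3, 1.6], [0.8, -1.1]]
scene plate corners (near mid z8): near-left,right [-28.1 -62.9] [136.1 -63.7]
handle tips [-126.6  -36.3] [-126.2   41.5]
sign top [[124.9, -5.5], [60.5, -6.9], [59.9, 14.1], [124.2, 15.5]]
sign scene [[59.4, 9.8], [121.1, 8.8], [121.7, -6.3], [59.5, -8.5]]
paddle top [  1.2 -60.7] scene [  0.9 -51.3]
top tray ((0.5243420004844666, 0.2584236264228821), (0.1399817168712616, 0.16778859496116638), 80.86954498291016)
scene tray ((0.536803126335144, 0.24690353870391846), (0.15212410688400269, 0.19086536765098572), 80.74042510986328)
glue top [0.737 0.102 0.1  ] [ 232.9 -159.5]
pot rim [0.443 0.483 0.095] [601.1 150.6]
decoy1 [ 0.701 -0.103  0.072] [  27.1 -132.8]
decoy2 [0.539 0.093 0.072] [215.6  37.8]
carton [ 0.415 -0.451  0.022] [-333.5  137.2]
```

```bash
cat >> h.py <<'E'
try:
    d=np.load("pl.npz");th=float(d["th"]);o=d["o"]
    def P(x,y,z): return np.array([*(o+R.from_euler("z",th).as_matrix()[:2,:2]@[x/1e3,y/1e3]),z/1e3])
    Q=quat(th-np.pi/2)
except FileNotFoundError: pass
def st(t=""):
    s=monitor.sense();print(t,round(s["clock"],2),s["position"].round(4),"F",s["contact_force"].round(1),"gap",round(s["finger_gap"],3));return s
E
python3 - <<'E'
from h import *
for a in(th-np.pi/2,th+np.pi/2):
    print([None if (j:=kinematics.ik(p,quat(a))) is None else np.round(j,2).tolist() for p in (P(-62,1,32),P(30,-55,88),P(92,4,62),[.526,.257,.06])])
env.reach(P(-62,1,120),Q); st("above")
env.movel(P(-62,1,32),velocity=.12,guard=8); st("down")
f=grab("scene");cv2.imwrite("pics/d.png",cv2.resize(f["frame"][150:290,180:340,::-1],None,fx=4,fy=4,interpolation=2))
E
```

```text
[[-0.52, 0.68, 1.49, -0.0, 0.97, -0.47], [-0.34, 0.68, 1.32, -0.0, 1.14, -0.29], [-0.26, 0.59, 1.56, -0.0, 1.0, -0.22], [0.25, 0.62, 1.5, -0.0, 1.02, 0.3]]
[[-0.52, 0.68, 1.49, -0.0, 0.97, 2.67], [-0.34, 0.68, 1.32, -0.0, 1.14, 2.85], None, [0.25, 0.62, 1.5, -0.0, 1.02, -2.84]]
above 2.97 [ 0.5635 -0.1851  0.1201] F [ 0.1  0.  -0. ] gap 0.998
down 3.85 [ 0.5637 -0.186   0.0328] F [ 0.4 -0.1  0.5] gap 0.999
```

View pics/d.png

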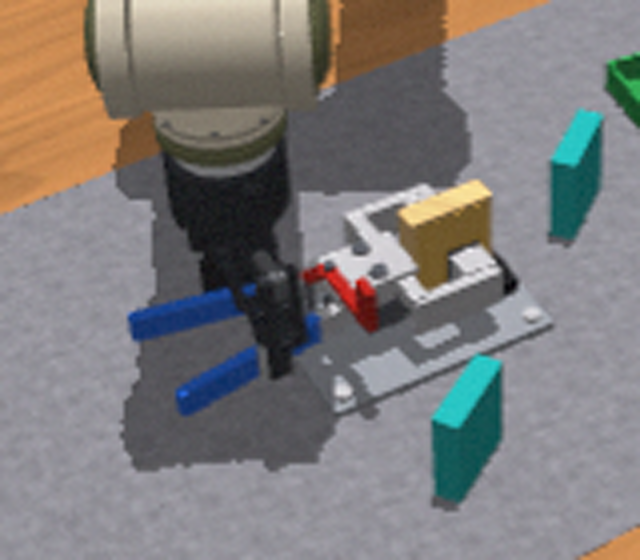

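The gripper straddles the handles, with the near finger at (280,350) outside the near handle. No contact force so far, so I'll squeeze.

Run:
```python
from h import *
env.close_gripper(effort=40); env.hold(.3); st("closed")
env.release(); env.hold(.1); st("open")
env.movel(P(-62,1,130),velocity=.15); st("up")
f=grab("top");a=f["frame"][180:255,290:400,::-1];g=grab("scene")["frame"][180:255,205:315,::-1]
cv2.imwrite("pics/e.png",np.hstack([cv2.resize(x,None,fx=3.6,fy=5,interpolation=2) for x in(a,g)]))
```

```text
closed 4.75 [ 0.565  -0.1868  0.0346] F [ 1.4 -0.2 11.6] gap 0.341
open 5.43 [ 0.5632 -0.1858  0.032 ] F [-0.  -0.5 -0.8] gap 0.999
up 6.23 [ 0.5628 -0.1856  0.129 ] F [-0.3  0.2 -1.2] gap 0.998
```

View pics/e.png

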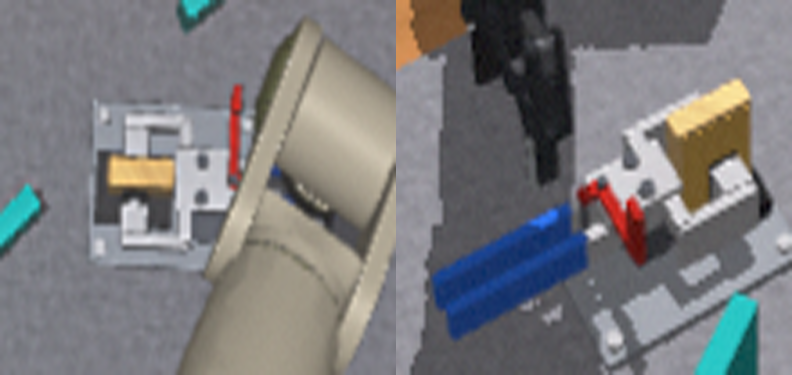

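The handles lie parallel and stay closed after letting go, and the pad is on the sign, so the pliers are locked. Next is the dwell, then the release lever.

Run:
```python
from h import *
env.hold(1.5); env.close_gripper()
env.movel(P(34,-56,130)); env.movel(P(34,-56,86)); st("ready")
f=grab("scene")["frame"][160:260,200:330,::-1];cv2.imwrite("pics/f0.png",cv2.resize(f,None,fx=3,fy=4,interpolation=2))
for x in (14,8,2,-4,-7):
    env.movel(P(x,-56,86),velocity=.03); s=st(x)
    fy=R.from_euler("z",th).as_matrix()[:,0]@s["contact_force"]; print("Fx pliers",round(fy,1))
g=grab("scene")["frame"][160:260,200:330,::-1];g=cv2.resize(g,None,fx=3,fy=4,interpolation=2)
cv2.imwrite("pics/f.png",np.hstack([cv2.imread("pics/f0.png"),g]))
```

```text
ready 9.93 [ 0.6244 -0.093   0.0865] F [-0.2  0.1  0. ] gap 0.006
14 10.8 [ 0.6235 -0.1123  0.086 ] F [-0.1  0.1  0.3] gap 0.001
Fx pliers 0.1
8 11.15 [ 0.6233 -0.1183  0.086 ] F [ 0.8  2.  -0.1] gap 0.002
Fx pliers 2.0
2 11.5 [ 0.6229 -0.1248  0.086 ] F [-0.4  0.2 -0.9] gap 0.001
Fx pliers 0.2
-4 11.85 [ 0.6228 -0.1308  0.0861] F [ 1.2  0.  -1.3] gap 0.001
Fx pliers 0.1
-7 12.1 [ 0.6226 -0.1336  0.086 ] F [ 0.3 -0.4 -0.6] gap -0.002
Fx pliers -0.4
```

View pics/f.png

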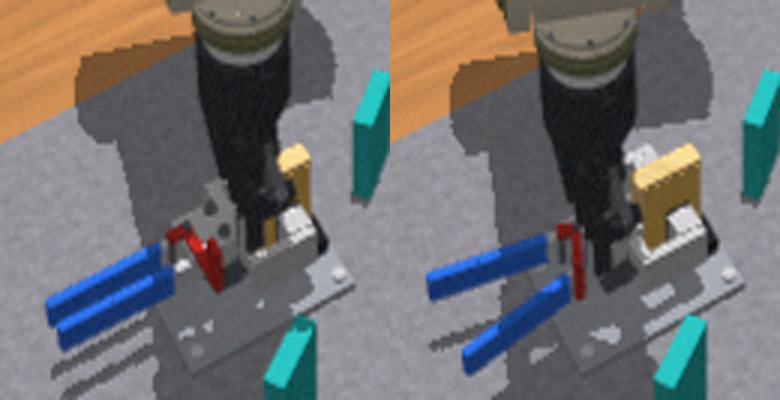

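In the second panel the handles are splayed again and the sign still stands. I'll retreat and re-measure the sign.

Run:
```python
from h import *
env.movel(P(34,-56,86),velocity=.1); env.movel(P(34,-56,130)); env.release()
env.reach(P(-100,0,200),Q); st()
f=grab("top");cv2.imwrite("pics/g.png",cv2.resize(f["frame"][190:245,305:400,::-1],None,fx=8,fy=8,interpolation=2))
g=grab("scene");cv2.imwrite("pics/g2.png",g["frame"][...,::-1])
Ri=R.from_euler("z",-th).as_matrix()[:2,:2]
for n,fr,roi in(("top",f,(slice(205,228),slice(312,342))),):
    hsv=cv2.cvtColor(fr["frame"],cv2.COLOR_RGB2HSV);m=cv2.inRange(hsv,(12,90,120),(28,255,255));z=np.zeros_like(m);z[roi]=1
    cnt=max(cv2.findContours(m*z,0,2)[0],key=cv2.contourArea)
    (c,s,a)=cv2.minAreaRect(np.array([Ri@(pix2w(fr,p[0],.092)[:2]-o)*1e3 for p in cnt],np.float32));print(n,c,s,a)
```

```text
14.62 [ 0.5627 -0.2228  0.1992] F [ 0.3  0.5 -0.6] gap 1.0
top (92.62667846679688, 0.8558845520019531) (19.843936920166016, 60.22554016113281) 87.60233306884766
```

View pics/g.png

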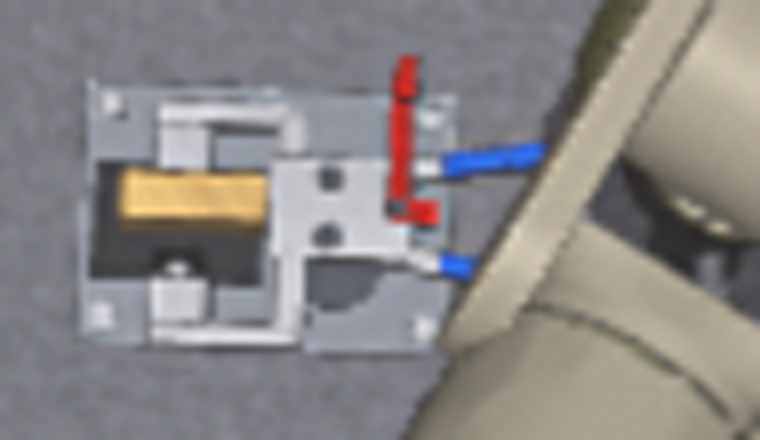

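The sign now rests against the fixed jaw, centred at (92.6, 0.9) mm in the pliers' frame, and the pliers are open. Next is the grasp.

Run:
```python
from h import *
q=quat(th-np.pi/2-.02)
env.reach(P(92.6,2,150),q); print(env.movel(P(92.6,2,63),velocity=.1,guard=6)); st("down")
env.close_gripper(effort=30); env.hold(.2); st("grip")
p=monitor.sense()["position"]; np.save("grip.npy",p)
env.movel(p+[0,0,.02],velocity=.05); env.movel(P(92.6,2,180),velocity=.15); st("lift")
g=grab("scene");cv2.imwrite("pics/i.png",cv2.resize(g["frame"][110:290,200:420,::-1],None,fx=3,fy=3,interpolation=2))
```

```text
False
down 16.55 [ 0.5695 -0.0315  0.0636] F [ 0.2 -0.4  0.3] gap 1.001
grip 17.36 [ 0.5691 -0.0313  0.063 ] F [-0.8  0.6  1.7] gap 0.226
lift 18.71 [ 0.5686 -0.0312  0.1789] F [-0.5 -0.3 -1.6] gap 0.228
```

View pics/i.png

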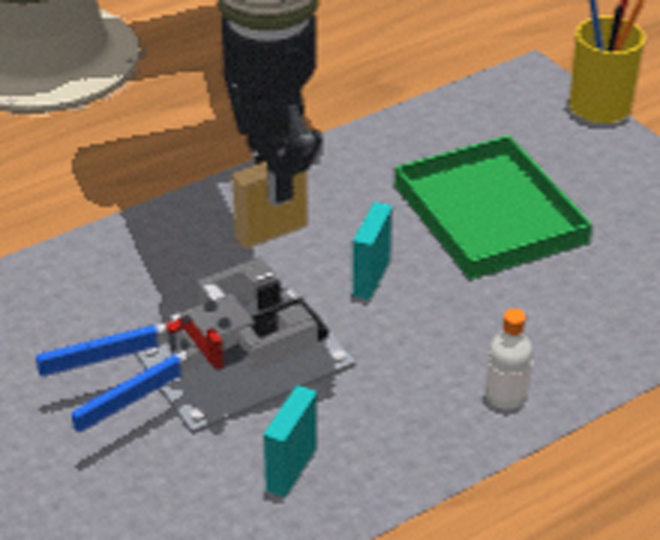

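The sign hangs upright in the gripper, so I'll set it down.

Run:
```python
from h import *
q=quat(th-np.pi/2-.02); c=[.526,.257]
env.movel([*c,.18],velocity=.2); env.movel([*c,.062],velocity=.1); env.hold(.2); st("near")
print(env.movel([*c,.042],velocity=.02,guard=3)); st("touch")
env.release(); env.hold(.2); st("rel")
env.movel([*c,.18],velocity=.1); env.reach([.45,-.05,.25],q); st("away")
a=grab("top")["frame"][190:270,210:290,::-1];g=grab("scene")["frame"][130:210,320:400,::-1]
cv2.imwrite("pics/j.png",np.hstack([cv2.resize(x,None,fx=5,fy=5,interpolation=2) for x in(a,g)]))
```

```text
near 21.9 [0.5262 0.2571 0.0624] F [0.  0.1 0.1] gap 0.229
True
touch 22.63 [0.526  0.2571 0.0469] F [0.3 0.5 4.6] gap 0.224
rel 23.48 [0.5255 0.257  0.0464] F [-0.5  0.1 -0.5] gap 0.998
away 26.2 [ 0.4502 -0.0494  0.2498] F [ 0.1  0.8 -1.1] gap 1.0
```

View pics/j.png

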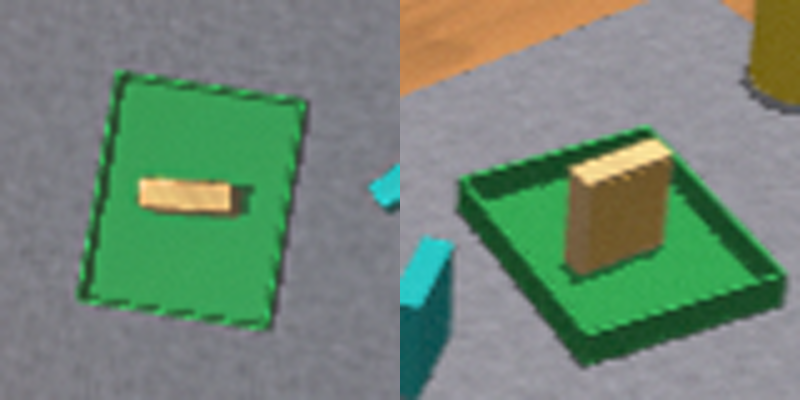

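The sign stands upright in the middle of the tray, at (187,197) in the top panel, and the arm is clear.

```bash
python3 -c "
from h import *
job.hand_in()"
```

```text
the job is handed in; nothing more can be done
```

The job is done and handed in at about 26 s of robot time; no verdict was reported.

- **Clamping:** I squeezed the blue handles until the pliers locked on the sign, let go and left them untouched for over 2 s. The pictures showed the handles parallel and staying closed afterwards.
- **Release:** I pushed the red paddle about 20 mm towards the handle ends. The next picture showed the handles splayed open and the sign still standing.
- **Placing:** I lifted the sign out and lowered it at 20 mm/s until it touched the tray floor. Contact came at a tool height of 46.9 mm against an expected 47 mm. The last pictures show it upright near the tray centre.

The handle angle, lever angle and pad force are not measured by the interface, so I judged those steps from the pictures. I last saw the handles open when I lifted the sign and touched nothing there afterwards. I never steered near the pen pot, glue bottle or carton, but I took no measurement of their positions at the end.

Two disagreements came up, and neither mattered:
- The two cameras differed by about 3 mm on the pliers' position and 12 to 17 mm on the tray centre. The scene camera's outline of the tray took in its outer wall, so I used the top camera's value.
- The finger opening on the locked handles read about 29 mm instead of 36 mm.

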